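# Snap the lid shut on the leftovers dish

## Robot

A 6-joint arm with a two-finger parallel gripper is mounted at the origin on the work surface. World frame = base frame: x ahead of the robot, y to its left, z up, the work surface at z = 0. Lengths are in m, angles in degrees, forces in N, time in s.
With the tool pointing down it reaches from about 0.3 to 0.75 m from the base axis. Payload 8.5 kg.
Tool frame: the origin (TCP) lies midway between the tips of the shut fingers; the grasp point (between the pads) lies env.tcp_to_grasp behind it (env.tcp_to_grasp is the distance from the TCP to the grasp point, in m); z points along the fingers, y is the line along which they close (so a half turn about z gives the same grasp; the last joint's range is limited). The gripper opens to 85 mm and grips with 20 to 120 N. Pads are 22 mm wide; open, the fingers measure 114 mm over their backs; the gripper's body (76 mm by 85 mm) begins 54 mm behind the grasp point. The pads swing forward as they close: fully open they stand 13 mm farther back than shut.
Start: joints at [56.018, 21.807, 74.336, -0, 83.858, -12.336], TCP at [0.203, 0.511, 0.231] pointing down, gripper open.
Joint ranges: [-178.18, 178.18], [-50.72, 133.34], [12.68, 142.11], [-81.47, 261.47], [9.98, 163.14], [-165.26, 165.26]. Speed limits (degrees/s): [136.94, 136.94, 180, 180, 180, 180].

## Interface

Orientations are given as a 3x3 rotation matrix whose columns are the frame's x, y, z axes.
In Python, from rig import observe, optics, job, env gives the robot as it stands. The module is installed in compiled form; this text tells all that it offers.
- The arm moves only by the shell command python3 -m jog 'ROWS' [FORCE]. ROWS is JSON, a list of rows, each a list of 7 numbers: the turn, a rotation vector about the tool's x, y, z in rad, then the shift along the tool's x, y, z in m, then the opening in per cent of the stroke, from 0 (shut) to 100 (fully open). A call has 1 to 10 rows; each row shifts and turns the commanded pose from where the row before left it, along the tool's axes as they then stand; what a row does not reach is not made up. A row lasts 1/8 s, in which the tool goes at most 62.5 mm and 10.7 degrees, less where a joint would pass 70% of its speed; a pose out of reach is approached as far as the arm can. A call is refused whole if a number of a shift passes 0.0625 or a number of a turn 0.188, either way. A call with a gripper value outside its range is refused whole. The fingers move at their own pace and stop on an object; FORCE is the grip in N (left out, the last holds). Time passes only in rows, so rows that do not move let the fingers close. It gives the time, the measured TCP pose, the force, the opening and the grip force at its end, in the units of the state.
- observe(): the state, without advancing time (a new reading comes with each control period).
- optics.get_image(name): name is "side" or "top" or "wrist"; returns a dict with "pixels" (384x512x3 uint8, red, green, blue), "mtx" (3x3 intrinsics, pixels), "rvec" (rotation vector, rad) and "tvec" (3), from world to camera coordinates, as OpenCV has them. Camera axes: x right, y down, z forward; pixel columns grow to the right and rows downward; lengths in m; the calibration is good to about 2 mm. A picture is of the moment at which its call begins. There is no depth.
- job.close_job(): hands the job in; it is judged then, once.
The state is a dict: "time_s": time; "q": joint angles; "qvel": joint speeds; "joint_efforts": joint torques, N m; "position": TCP position; "tool_rot": TCP orientation; "ft_force": force on the tool from outside, world axes, zero at the start; "wrist_torque": the same for the moment, N m; "grip_width": finger opening in m; "gripper_force": force on a finger pad.
Only numpy, scipy, OpenCV 4.12 (cv2) and the standard library are available. Lean on these libraries where they do the work, as an engineer would, in place of code of your own. Each camera call takes 0.05 s, during which the arm holds its last target. There are 200 camera calls.

## Task

The grey plastic lid is lying on the glass dish of leftover tostones with all four corners popped up. Press around the rim, one corner after another, with your fingertips until every corner has clicked fully shut. Only press on it: do not grip, lift or tip the dish, leave it standing where it is, and leave the jar, mug, salt shaker, spoon, saucers and plantain press around it undisturbed.

Things in the scene. Friction and masses are not known exactly. Their poses are not given: they have to be found in the camera images.
- dish: loose glass dish with a grey plastic push-on lid, 0.6 to 1 kg. Origin: centre of its underside, z up; long side along y. Rim middle line 140 mm (x) by 194 mm (y), corners rounded at 22 mm; outside 150 x 204 mm. The lid's flat middle lies 65.5 mm above the counter. The lid folds along the four lines that join the middles of its sides, so each corner is a flap
- press_near_left (a point): top of the lid's rim bead (10 mm thick) at the middle of the rounded corner on the near left side (-x, +y) of the dish's own frame; it rides on the flap, 48 mm from the fold line: 69 mm above the counter when shut, 77.6 mm when popped up
- corner_near_left (a joint): this corner flap: 0 popped fully up, 0.18 rad clicked shut on its stop. Pressed straight down on the rim at the corner it resists with up to about 9 N, goes over the click at about 6 mm, then pulls itself shut and stays shut; let go sooner it springs up again
- press_near_right (a point): top of the lid's rim bead (10 mm thick) at the middle of the rounded corner on the near right side (-x, -y) of the dish's own frame; it rides on the flap, 48 mm from the fold line: 69 mm above the counter when shut, 77.6 mm when popped up
- corner_near_right (a joint): this corner flap: 0 popped fully up, 0.18 rad clicked shut on its stop. Pressed straight down on the rim at the corner it resists with up to about 9 N, goes over the click at about 6 mm, then pulls itself shut and stays shut; let go sooner it springs up again
- press_far_right (a point): top of the lid's rim bead (10 mm thick) at the middle of the rounded corner on the far right side (+x, -y) of the dish's own frame; it rides on the flap, 48 mm from the fold line: 69 mm above the counter when shut, 77.6 mm when popped up
- corner_far_right (a joint): this corner flap: 0 popped fully up, 0.18 rad clicked shut on its stop. Pressed straight down on the rim at the corner it resists with up to about 9 N, goes over the click at about 6 mm, then pulls itself shut and stays shut; let go sooner it springs up again
- press_far_left (a point): top of the lid's rim bead (10 mm thick) at the middle of the rounded corner on the far left side (+x, +y) of the dish's own frame; it rides on the flap, 48 mm from the fold line: 69 mm above the counter when shut, 77.6 mm when popped up
- corner_far_left (a joint): this corner flap: 0 popped fully up, 0.18 rad clicked shut on its stop. Pressed straight down on the rim at the corner it resists with up to about 9 N, goes over the click at about 6 mm, then pulls itself shut and stays shut; let go sooner it springs up again
- jar: hinged glass jar with a wire clamp, 86 mm across, 100 mm tall, full; stands near the dish. Origin: centre of its underside. To be left alone
- cup: white ceramic mug, 72 mm across, 60 mm tall; stands near the dish. Origin: centre of its underside. To be left alone
- spoon: aluminium spoon 190 mm long, lying on the counter near the dish on the robot's side. To be left alone
- saucers: stack of five white saucers, 150 mm across, 45 mm tall. Origin: centre of its underside. To be left alone
- tostonera: round wooden plantain press (two 116 mm boards with handles) leaning on the saucers. Origin: centre of its underside. To be left alone
- shaker: salt shaker, glass with a steel cap, 42 mm across, 76 mm tall; stands near the dish. Origin: centre of its underside. To be left alone
Things that resemble listed ones, but are neither listed nor needed, are in the scene too. What is shaped like the dish but red is not meant.

How it is judged (in metres and radians):
At the end, for the whole second after the job is handed in: All four corner flaps are clicked down onto the stop (each within 0.025 rad, about 1.2 mm, of shut) and the dish stands still and level on the counter within 30 mm of where it stood (value of joint each of corner_near_left, corner_near_right, corner_far_right, corner_far_left above 0.155 rad and distance of dish from where it was at the start of the episode below 0.03 m and angle between dish's own z axis and vertical below 0.05 rad and height (world z) of dish below 0.005 m and linear speed of dish below 0.02 m/s); the robot touches nothing.
It fails at once if the dish is lifted, tipped or carried (height (world z) of dish above 0.012 m or angle between dish's own z axis and vertical above 0.15 rad).
It fails at once if the dish is pushed along the counter by more than 40 mm (distance of dish from where it was at the start of the episode above 0.04 m).
It fails at once if a bystander is moved by more than 25 mm (distance of any of jar, cup, spoon, saucers, tostonera, shaker from where it was at the start of the episode above 0.025 m).
It also fails if it takes over 45 s, if anything falls off the work surface, if the arm or the gripper's body presses on something with over 40 N, if the wrist force passes 120 N, or if a joint passes its speed limit or range.

## Working session

There is one attempt and no reset: what is moved stays moved. The work goes in short steps, Python scripts to look and compute and a shell command to move; the robot and the scene stay as the last step left them, time stands still between calls to the robot, and variables do not carry over. Pictures are saved under pics/ and viewed, at most 10 in all, crops included, and the job is handed in when it is done.

```bash
mkdir -p pics
python3 - <<'E'
from rig import observe, optics, env
import cv2,numpy as np
s=observe();print(s['time_s'],s['position'],np.round(s['tool_rot'],3),s['grip_width'],env.tcp_to_grasp)
for n in('top','side'):
    d=optics.get_image(n);cv2.imwrite(f'pics/{n}0.png',d['pixels'][:,:,::-1]);np.savez(f'{n}0.npz',**d)
    print(n,d['mtx'].tolist(),(-cv2.Rodrigues(d['rvec'])[0].T@np.ravel(d['tvec'])).round(3))
E
```

```text
0.0 [0.20270081 0.51097118 0.23071458] [[-0.929  0.369 -0.001]
 [ 0.369  0.929 -0.001]
 [ 0.    -0.001 -1.   ]] 0.08539458165220362 0.0187
top [[381.3116459382225, 0.0, 255.42408236498602], [0.0, 381.3116459382225, 188.02623889303345], [0.0, 0.0, 1.0]] [ 0.405 -0.031  1.098]
side [[484.2052151720895, 0.0, 260.1848079313334], [0.0, 484.2052151720895, 184.9331999397188], [0.0, 0.0, 1.0]] [ 0.118 -0.86   0.765]
```

View pics/top0.png

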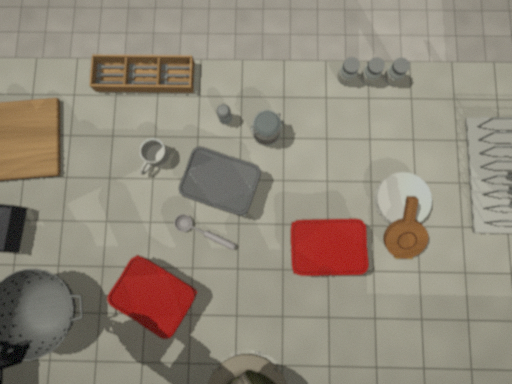

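View pics/side0.png

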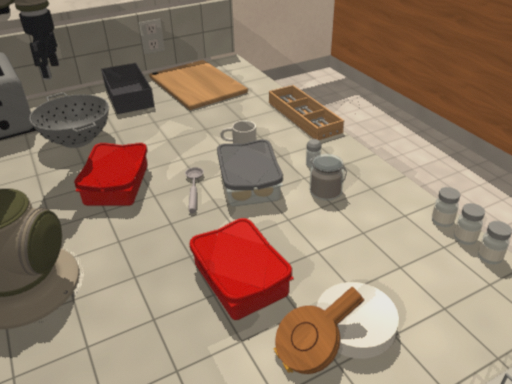

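Candidates in the top view are the grey-lidded dish at (220,180), a red one at (330,247) and another red one at (152,296). I choose the grey one. It has the shaker (224,112) and jar (267,126) on its far side, the mug (152,152) to its left and the spoon (185,224)-(237,247) on the near side.

```bash
cat > h.py <<'E'
import cv2,numpy as np
def ray(d,uv,z):
    R=cv2.Rodrigues(d['rvec'])[0];t=np.ravel(d['tvec']);c=-R.T@t
    p=cv2.undistortPoints(np.float64(uv).reshape(-1,1,2),d['mtx'],None).reshape(-1,2)
    v=np.c_[p,np.ones(len(p))]@R
    return c+v*((z-c[2])/v[:,2])[:,None]
def proj(d,P): return cv2.projectPoints(np.float64(P),d['rvec'],d['tvec'],d['mtx'],None)[0].reshape(-1,2)
def corners(c,yaw,hx=.0636,hy=.0906):  # mid of rounded corner: half - r(1-1/sqrt2)
    R=np.array([[np.cos(yaw),-np.sin(yaw)],[np.sin(yaw),np.cos(yaw)]])
    return [np.array(c)+R@[sx*hx,sy*hy] for sx,sy in((-1,1),(-1,-1),(1,-1),(1,1))] # NL NR FR FL
E
python3 - <<'E'
from h import *
d=dict(np.load('top0.npz'));im=d['pixels']
print(im[180,222],im[185,200],im[170,245],im[225,215])
hsv=cv2.cvtColor(im,cv2.COLOR_RGB2HSV)
m=((hsv[...,2]<135)).astype('uint8');m[:140]=0;m[225:]=0;m[:,:173]=0;m[:,270:]=0
n,l,st,_=cv2.connectedComponentsWithStats(m);k=l[180,222];m=(l==k).astype('uint8')
cs=max(cv2.findContours(m,0,1)[0],key=len).reshape(-1,2)
P=ray(d,cs,.070)[:,:2]
r=cv2.minAreaRect((P*1000).astype('float32'));print(r)
b=cv2.boxPoints(r)/1000;print(b)
v=cv2.resize(im[100:260,130:310],None,fx=4,fy=4,interpolation=2)
q=(proj(d,np.c_[b,np.full(4,.07)])-[130,100]+.5)*4
cv2.polylines(v,[q.astype(int)],True,(0,255,0),1)
cv2.imwrite('pics/crop.png',v[:600,:,::-1])
E
```

```text
[109 110 107] [109 110 106] [117 115 111] [163 162 145]
((573.5239868164062, 66.91002655029297), (244.94967651367188, 155.98989868164062), 69.76421356201172)
[[ 0.457981   -0.02102809]
 [ 0.60434276 -0.07498255]
 [ 0.689067    0.15484814]
 [ 0.5427052   0.2088026 ]]
```

View pics/crop.png

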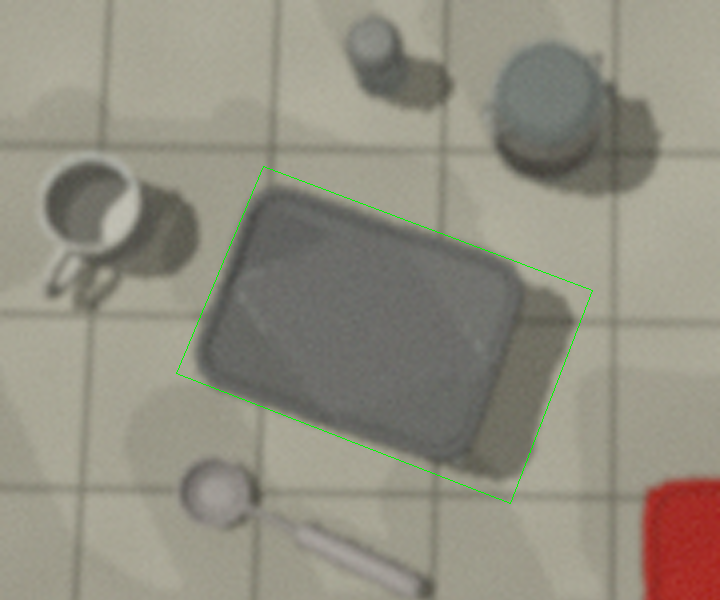

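The crop shows the grey lid with its flap folds, corners in the crop at about (262,195), (520,265), (450,455) and (205,360). The shadow on the right widened the fit, so I separate it by colour.

Run:
```python
from h import *
d=dict(np.load('top0.npz'));im=d['pixels']
f=cv2.GaussianBlur(im,(3,3),0).astype(int);print(f[190,265],f[210,255])
m=((f[...,0]-f[...,2]<11)&(f.max(2)<130)).astype('uint8');m[:140]=0;m[225:]=0;m[:,:173]=0;m[:,270:]=0
m=cv2.morphologyEx(m,cv2.MORPH_OPEN,np.ones((3,3)))
n,l,st,_=cv2.connectedComponentsWithStats(m);m=(l==l[180,222]).astype('uint8')
cs=max(cv2.findContours(m,0,1)[0],key=len).reshape(-1,2)
r=cv2.minAreaRect((ray(d,cs,.072)[:,:2]*1000).astype('float32'));print(r)
b=cv2.boxPoints(r)/1000
e=b[1]-b[0];e2=b[2]-b[1]
if np.hypot(*e2)>np.hypot(*e): e=e2
yaw=np.arctan2(-e[0],e[1])
if abs(yaw)>1.57: yaw-=np.sign(yaw)*np.pi
c=np.array(r[0])/1000;C=corners(c,yaw);print(c,np.degrees(yaw));print(np.round(C,4))
np.savez('dish.npz',c=c,yaw=yaw)
s=dict(np.load('side0.npz'))
out=[]
for dd,o in((d,(130,100)),(s,(180,110))):
    v=cv2.resize(dd['pixels'][o[1]:o[1]+110,o[0]:o[0]+150],None,fx=4,fy=4,interpolation=2)
    for p in C:
        q=((proj(dd,[[*p,.0776]])[0]-o+.5)*4).astype(int);cv2.drawMarker(v,q.tolist(),(255,0,0),0,12,1)
    out.append(v)
cv2.imwrite('pics/chk.png',cv2.resize(np.vstack(out),None,fx=.68,fy=.68)[:,:,::-1])
j=[ray(d,[[267,122]],.1),ray(d,[[222,109]],.076),ray(d,[[152,150]],.06)];print(np.round(j,3))
```

```text
[114 112  99] [113 111  99]
((579.42431640625, 83.36553955078125), (203.9325714111328, 146.92422485351562), 72.45256805419922)
[0.57942432 0.08336554] -17.547447
[[ 0.5461  0.1889]
 [ 0.4915  0.0162]
 [ 0.6127 -0.0222]
 [ 0.6674  0.1506]]
[[[ 0.737 -0.043  0.1  ]]

 [[ 0.781  0.083  0.076]]

 [[ 0.665  0.278  0.06 ]]]
```

View pics/chk.png

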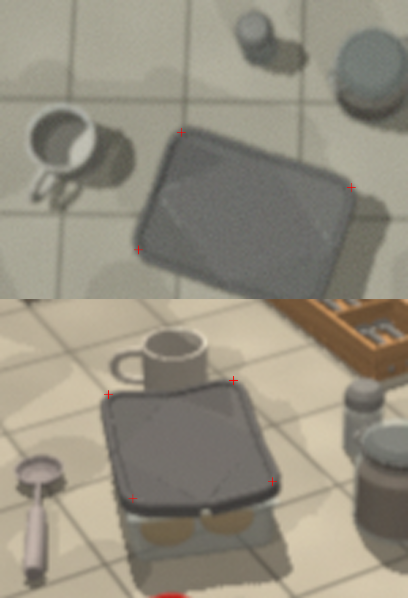

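The red crosses lie on the rim corners within a few mm in both views: (181,132), (351,187), (138,250) in the top half and (108,394), (132,498), (272,481), (233,380) in the side half. Good enough to press.

```bash
cat > go.py <<'E'
import sys
from h import *
from rig import observe
D=np.load('dish.npz');C=corners(D['c']+[-.001,0],float(D['yaw']),.0615,.0886)
s=observe();R=np.array(s['tool_rot']);p=np.array(s['position'])
print('t',round(s['time_s'],2),'pos',p.round(4),'F',np.round(s['ft_force'],2))
for n,c in zip(('NL','NR','FR','FL'),C):
    print(n,c.round(4),'tool mm to z=.09:',(1000*R.T@(np.r_[c,.09]-p)).round(1))
c=np.round(C,4);Rn=R
for a,b in((0,3),(3,2),(2,1)): print(a,b,(1000*R.T@np.r_[C[b]-C[a],0]).round(1))
E
python3 go.py
```

```text
t 0.1 pos [0.2027 0.511  0.2308] F [ 0.26 -0.17  0.56]
NL [0.5465 0.1864] tool mm to z=.09: [-439.3 -174.7  140.9]
NR [0.4931 0.0174] tool mm to z=.09: [-452.  -351.5  141.1]
FR [ 0.6104 -0.0197] tool mm to z=.09: [-574.7 -342.7  141. ]
FL [0.6638 0.1493] tool mm to z=.09: [-562.  -165.9  140.8]
0 3 [-122.7    8.8   -0. ]
3 2 [ -12.7 -176.7    0.2]
2 1 [122.7  -8.8   0. ]
```

```bash
python3 -m jog '[[0,0,0,-0.044,-0.0175,0.0,0],[0,0,0,-0.044,-0.0175,0,0],[0,0,0,-0.044,-0.0175,0,0],[0,0,0,-0.044,-0.0175,0,0],[0,0,0,-0.044,-0.0175,0,0],[0,0,0,-0.044,-0.0175,0,0],[0,0,0,-0.044,-0.0175,0.0,0],[0,0,0,-0.044,-0.0175,0.0,0],[0,0,0,-0.044,-0.0175,0.025,0],[0,0,0,-0.0433,-0.0172,0.025,0]]' 30; python3 go.py
```

```text
time_s: 1.35
position: [0.5477, 0.1855, 0.1805]
tool_rot: [[-0.929, 0.369, -0.0], [0.369, 0.929, 0.0], [0.0, 0.0, -1.0]]
ft_force: [0.5, 0.2, 0.5]
grip_width: -0.0003
gripper_force: 0.0
t 1.35 pos [0.5477 0.1855 0.1805] F [0.51 0.2  0.53]
NL [0.5465 0.1864] tool mm to z=.09: [ 1.4  0.4 90.5]
NR [0.4931 0.0174] tool mm to z=.09: [ -11.3 -176.4   90.5]
FR [ 0.6104 -0.0197] tool mm to z=.09: [-133.9 -167.6   90.5]
FL [0.6638 0.1493] tool mm to z=.09: [-121.3    9.2   90.5]
0 3 [-122.7    8.8   -0. ]
3 2 [ -12.7 -176.7   -0. ]
2 1 [122.7  -8.8   0. ]
```

Down to about z = 0.090, then close looks.

```bash
python3 -m jog '[[0,0,0,0.0014,0.0004,0.04,0],[0,0,0,0,0,0.03,0],[0,0,0,0,0,0.0205,0],[0,0,0,0,0,0,0]]'
python3 - <<'E'
from rig import optics
import cv2,numpy as np
a=optics.get_image('side')['pixels'][110:220,190:310];b=optics.get_image('wrist')['pixels']
cv2.imwrite('pics/near.png',np.hstack([cv2.resize(a,(400,367),interpolation=2),cv2.resize(b,(400,300))[:, :] if 0 else cv2.copyMakeBorder(cv2.resize(b,(400,300)),0,67,0,0,0)])[:,:,::-1])
E
```

```text
time_s: 1.85
position: [0.5448, 0.1875, 0.0894]
tool_rot: [[-0.929, 0.369, -0.004], [0.369, 0.929, -0.0], [0.003, -0.002, -1.0]]
ft_force: [0.4, -0.4, -0.1]
grip_width: -0.0001
gripper_force: 0.0
```

View pics/near.png

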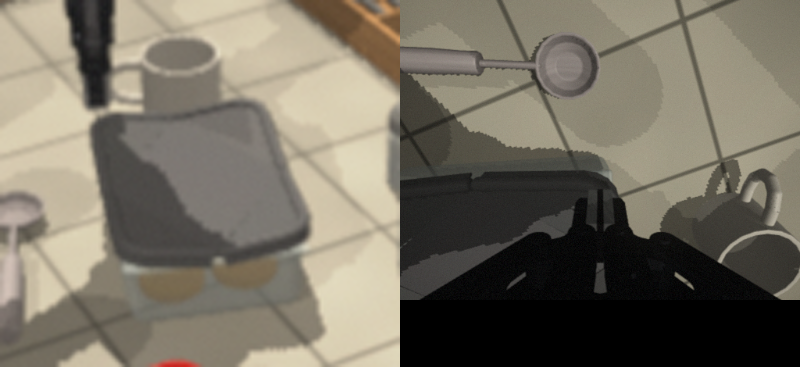

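The fingertips hang just above the near-left corner, at (95,105) in the side half and (600,190) in the wrist half, a little to the outside. I shift 4 mm inward and press.

```bash
python3 -m jog '[[0,0,0,-0.0044,-0.0015,0.008,0],[0,0,0,0,0,0.003,0],[0,0,0,0,0,0.002,0],[0,0,0,0,0,0.002,0],[0,0,0,0,0,0.002,0]]';python3 -m jog '[[0,0,0,0,0,0.002,0],[0,0,0,0,0,0.0015,0],[0,0,0,0,0,0,0]]'
```

```text
time_s: 2.58
position: [0.5489, 0.1851, 0.0745]
tool_rot: [[-0.93, 0.369, 0.0], [0.369, 0.93, 0.001], [0.0, 0.001, -1.0]]
ft_force: [-3.7, 2.7, 8.6]
grip_width: 0.0001
gripper_force: 4.1
time_s: 2.95
position: [0.5491, 0.1846, 0.0701]
tool_rot: [[-0.929, 0.369, -0.0], [0.369, 0.929, -0.0], [0.0, -0.0, -1.0]]
ft_force: [-0.7, 0.4, 0.4]
grip_width: 0.0
gripper_force: 0.0
```

```bash
python3 -m jog '[[0,0,0,0,0,0.001,0],[0,0,0,0,0,0.001,0],[0,0,0,0,0,0.0005,0]]';python3 -m jog '[[0,0,0,0,0,-0.015,0],[0,0,0,0,0,-0.007,0]]'; python3 go.py
```

```text
time_s: 3.32
position: [0.5493, 0.1846, 0.0683]
tool_rot: [[-0.929, 0.369, 0.001], [0.369, 0.929, -0.0], [-0.001, 0.0, -1.0]]
ft_force: [-1.3, -0.6, 6.8]
grip_width: -0.0004
gripper_force: 3.4
time_s: 3.58
position: [0.5496, 0.1847, 0.0911]
tool_rot: [[-0.929, 0.369, 0.002], [0.369, 0.929, 0.0], [-0.001, 0.001, -1.0]]
ft_force: [-0.1, 0.8, 0.4]
grip_width: 0.0001
gripper_force: 0.0
t 3.58 pos [0.5496 0.1847 0.0911] F [-0.11  0.82  0.39]
NL [0.5465 0.1864] tool mm to z=.09: [3.5 0.4 1.1]
NR [0.4931 0.0174] tool mm to z=.09: [  -9.2 -176.3    1. ]
FR [ 0.6104 -0.0197] tool mm to z=.09: [-131.9 -167.5    1.1]
FL [0.6638 0.1493] tool mm to z=.09: [-119.2    9.2    1.3]
0 3 [-122.7    8.8    0.2]
3 2 [-1.270e+01 -1.767e+02 -1.000e-01]
2 1 [122.7  -8.8  -0.2]
```

```bash
python3 -m jog '[[0,0,0,-0.030,0.002,-0.006,0],[0,0,0,-0.030,0.002,0,0],[0,0,0,-0.030,0.002,0,0],[0,0,0,-0.028,0.002,0,0],[0,0,0,0,0,0.008,0],[0,0,0,0,0,0.007,0],[0,0,0,0,0,0.003,0],[0,0,0,0,0,0.003,0],[0,0,0,0,0,0.002,0],[0,0,0,0,0,0,0]]';python3 -m jog '[[0,0,0,0,0,0.002,0],[0,0,0,0,0,0.0015,0],[0,0,0,0,0,0,0]]'
```

```text
time_s: 4.82
position: [0.6615, 0.1491, 0.0738]
tool_rot: [[-0.93, 0.368, 0.001], [0.368, 0.93, 0.001], [-0.001, 0.001, -1.0]]
ft_force: [-3.4, 1.9, 5.2]
grip_width: 0.0001
gripper_force: 2.7
time_s: 5.2
position: [0.6616, 0.1485, 0.069]
tool_rot: [[-0.929, 0.369, -0.001], [0.369, 0.929, -0.0], [0.0, -0.0, -1.0]]
ft_force: [0.3, -0.5, -0.4]
grip_width: 0.0001
gripper_force: 0.0
```

```bash
python3 -m jog '[[0,0,0,0,0,0.001,0],[0,0,0,0,0,0.0005,0],[0,0,0,0,0,0,0]]';python3 -m jog '[[0,0,0,0,0,-0.015,0],[0,0,0,0,0,-0.014,0]]'; python3 go.py
```

```text
time_s: 5.58
position: [0.6618, 0.1485, 0.0684]
tool_rot: [[-0.929, 0.369, 0.0], [0.369, 0.929, -0.0], [-0.0, 0.0, -1.0]]
ft_force: [-1.4, -0.7, 3.9]
grip_width: 0.0002
gripper_force: 2.4
time_s: 5.82
position: [0.662, 0.1486, 0.098]
tool_rot: [[-0.929, 0.369, 0.001], [0.369, 0.929, 0.0], [-0.001, 0.0, -1.0]]
ft_force: [-0.3, 0.6, 0.1]
grip_width: 0.0002
gripper_force: 0.0
t 5.83 pos [0.662  0.1486 0.098 ] F [-0.31  0.58  0.06]
NL [0.5465 0.1864] tool mm to z=.09: [121.3  -7.4   7.9]
NR [0.4931 0.0174] tool mm to z=.09: [ 108.6 -184.2    7.9]
FR [ 0.6104 -0.0197] tool mm to z=.09: [ -14.1 -175.4    7.9]
FL [0.6638 0.1493] tool mm to z=.09: [-1.4  1.4  8. ]
0 3 [-1.227e+02  8.800e+00  1.000e-01]
3 2 [ -12.7 -176.7   -0. ]
2 1 [ 1.227e+02 -8.800e+00 -1.000e-01]
```

Stop felt. Next, far right.

```bash
python3 -m jog '[[0,0,0,-0.003,-0.043,0,0],[0,0,0,-0.003,-0.044,0,0],[0,0,0,-0.003,-0.044,0,0],[0,0,0,-0.003,-0.043,0,0],[0,0,0,0,0,0.008,0],[0,0,0,0,0,0.008,0],[0,0,0,0,0,0.003,0],[0,0,0,0,0,0.003,0],[0,0,0,0,0,0.002,0],[0,0,0,0,0,0,0]]';python3 -m jog '[[0,0,0,0,0,0.002,0],[0,0,0,0,0,0.002,0],[0,0,0,0,0,0,0]]'
```

```text
time_s: 7.08
position: [0.6092, -0.0172, 0.0735]
tool_rot: [[-0.93, 0.368, 0.001], [0.368, 0.93, -0.001], [-0.001, -0.0, -1.0]]
ft_force: [-0.6, -0.8, 4.9]
grip_width: 0.0002
gripper_force: 2.6
time_s: 7.45
position: [0.6088, -0.0171, 0.0687]
tool_rot: [[-0.93, 0.368, -0.0], [0.368, 0.93, 0.0], [0.0, 0.0, -1.0]]
ft_force: [-0.3, 0.5, 0.9]
grip_width: -0.0001
gripper_force: 0.5
```

```bash
python3 -m jog '[[0,0,0,0,0,0.001,0],[0,0,0,0,0,0.0005,0],[0,0,0,0,0,0,0]]';python3 -m jog '[[0,0,0,0,0,-0.015,0],[0,0,0,0,0,-0.014,0]]'; python3 go.py
```

```text
time_s: 7.82
position: [0.6089, -0.0172, 0.0681]
tool_rot: [[-0.93, 0.369, 0.001], [0.369, 0.93, 0.0], [-0.001, 0.001, -1.0]]
ft_force: [-2.3, 2.2, 7.5]
grip_width: -0.0005
gripper_force: 4.0
time_s: 8.07
position: [0.6088, -0.0177, 0.0973]
tool_rot: [[-0.929, 0.369, 0.0], [0.369, 0.929, -0.0], [-0.0, -0.0, -1.0]]
ft_force: [0.2, 0.6, 0.1]
grip_width: -0.0001
gripper_force: 0.0
t 8.07 pos [ 0.6088 -0.0177  0.0973] F [0.22 0.56 0.14]
NL [0.5465 0.1864] tool mm to z=.09: [133.2 166.7   7.2]
NR [0.4931 0.0174] tool mm to z=.09: [120.5 -10.    7.3]
FR [ 0.6104 -0.0197] tool mm to z=.09: [-2.2 -1.2  7.3]
FL [0.6638 0.1493] tool mm to z=.09: [ 10.5 175.5   7.2]
0 3 [-122.7    8.8    0. ]
3 2 [ -12.7 -176.7    0. ]
2 1 [122.7  -8.8  -0. ]
```

```bash
python3 -m jog '[[0,0,0,0.030,-0.002,0,0],[0,0,0,0.030,-0.002,0,0],[0,0,0,0.030,-0.003,0,0],[0,0,0,0.029,-0.002,0,0],[0,0,0,0,0,0.008,0],[0,0,0,0,0,0.007,0],[0,0,0,0,0,0.003,0],[0,0,0,0,0,0.003,0],[0,0,0,0,0,0.002,0],[0,0,0,0,0,0,0]]';python3 -m jog '[[0,0,0,0,0,0.002,0],[0,0,0,0,0,0.002,0],[0,0,0,0,0,0,0]]'
```

```text
time_s: 9.32
position: [0.4948, 0.0174, 0.0734]
tool_rot: [[-0.93, 0.369, -0.001], [0.369, 0.93, -0.001], [0.0, -0.001, -1.0]]
ft_force: [-2.8, -2.8, 6.1]
grip_width: -0.0001
gripper_force: 2.9
time_s: 9.7
position: [0.4949, 0.0179, 0.069]
tool_rot: [[-0.929, 0.369, -0.0], [0.369, 0.929, 0.0], [0.0, 0.0, -1.0]]
ft_force: [0.3, -0.2, -0.2]
grip_width: 0.0002
gripper_force: 0.0
```

Press to the stop, lift well clear, then check in both cameras.

```bash
python3 -m jog '[[0,0,0,0,0,0.001,0],[0,0,0,0,0,0.0005,0],[0,0,0,0,0,0,0]]';python3 -m jog '[[0,0,0,0,0,-0.03,0],[0,0,0,0,0,-0.05,0],[0,0,0,0,0,-0.05,0],[0,0,0,0.04,0,-0.03,0],[0,0,0,0.05,0,0,0],[0,0,0,0.05,0,0,0],[0,0,0,0.04,0,0,0],[0,0,0,0,0,0,0]]'
python3 - <<'E'
from rig import optics
import cv2,numpy as np
s0=np.load('side0.npz')['pixels'];t0=np.load('top0.npz')['pixels'];s=optics.get_image('side')['pixels'];t=optics.get_image('top')['pixels']
c=lambda a,x,y:cv2.resize(a[y:y+110,x:x+150],(400,293),interpolation=2)
cv2.imwrite('pics/end.png',np.vstack([np.hstack([c(s0,200,110),c(s,200,110)]),np.hstack([c(t0,140,110),c(t,140,110)])])[:,:,::-1])
E
```

```text
time_s: 10.07
position: [0.495, 0.0179, 0.0683]
tool_rot: [[-0.93, 0.369, 0.001], [0.369, 0.93, -0.0], [-0.001, 0.0, -1.0]]
ft_force: [-1.3, -0.5, 7.2]
grip_width: -0.0
gripper_force: 3.2
time_s: 11.08
position: [0.3256, 0.0851, 0.228]
tool_rot: [[-0.93, 0.367, 0.001], [0.367, 0.93, 0.0], [-0.0, 0.0, -1.0]]
ft_force: [0.8, 0.2, 0.0]
grip_width: -0.0002
gripper_force: 0.0
```

View pics/end.png

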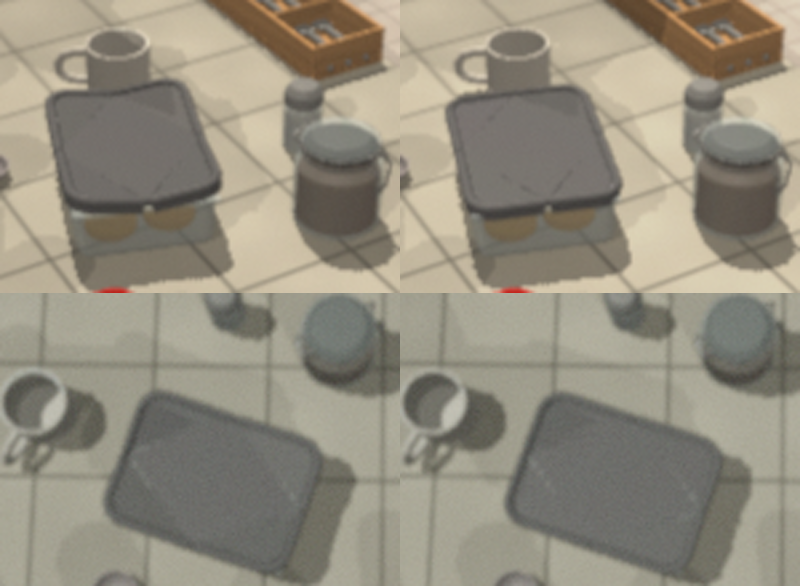

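The right-hand (after) pictures show the rim straight and flat with all four corners down, for example (450,95), (585,88), (618,190) and (475,212). The dish and its neighbours have not moved.

```bash
python3 -c "from rig import job;print(job.close_job())"
```

```text
the job is handed in; nothing more can be done
None
```

I pressed all four lid corners past the click and down onto their stops, the after pictures show the dish and its neighbours where they stood, and I handed the job in at about 11 s; no verdict came back.

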